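# Set the doser's tab-locked selector for the jar under the nozzle

## Task

The bench doser stands in neutral. Set its selector knob for the jar that stands under the nozzle: pinch both release tabs in together, turn the pointer to the tall-jar mark if that is the tall jar, or to the short-jar mark if it is the short one, feel for the slot there and let both tabs spring fully out into it so that the knob is locked. The tabs are plastic: pinch them firmly but never crush them, and leave the jars and the lid where they stand.

Things in the scene. Friction and masses are not known exactly. Their poses are not given: they have to be found in the camera images.
- doser: Bench piston doser, fixed: steel chassis 340 x 220 mm, 70 mm high, air drive housing, an upright cylinder and a round head plate (112 mm across, top at 190 mm) that carries the selector. Origin on the bench under the cylinder's axis, also the knob's axis; x to the side with the gauge, y to the feed inlet, z up. The spout is on the -y side. Only the selector stands higher than 193 mm.
- dial_seat (a point): Fixed point on the knob's axis at the head plate's top, 190 mm above the bench; axes as the doser's.
- mark_tall (a point): Tall-jar shape in relief on the head plate, 47 mm from the axis, 60 degrees anticlockwise (seen from above) from the plain neutral bar at the doser's +x, so towards its +y side.
- mark_short (a point): Short-jar shape in relief on the head plate, 47 mm from the axis, 60 degrees clockwise from the neutral bar, so towards the doser's -y (spout) side.
- dial: The selector knob, black plastic: 40 mm (x) by 30 mm (y), round top 41 mm across, turning about its upright axis with light friction (0.1 N m). Origin on the axis at the head plate's top; the knob's top is 50 mm above. x lies along the white pointer rib on top; tab_left is at +y, tab_right at -y.
- dial_turn (a joint): Angle of the knob, rad, positive anticlockwise from above, 0 with the pointer at the neutral bar; stops at -1.42 and +1.42. It starts locked in the wide neutral gate, within 0.07 of 0. The tall-jar slot lies at +1.05, the short-jar slot at -1.05, both shifted alike by up to 0.25 by the collar's setting.
- tab_left: Grey release tab at the knob's +y side; slides straight in (knob's -y) by 5 mm to a stop. Flat outer face 20 mm wide, 13 to 46 mm above the head plate, 27 mm from the axis when out, 22 when fully in. Spring 4 N to start, 10 N fully in; breaks above 25 N. Origin: the knob's when out, up to 5 mm to the knob's -y when in. Its foot has a 6 mm wide square tooth pointing out into the collar.
- tab_right: The same tab mirrored, at the knob's -y side, slides in along +y. The tabs are not linked: both teeth must be in by 3.5 mm or more together before the knob will turn, so pinch with the hand centred; off centre, one tab meets its stop first and the fingers push sideways on the hand. A pinch of about 12 to 20 N on each tab does it.
- collar_rim (a point): Centre of the steel collar's top, on the axis, 9 mm above the head plate. Collar: 56 mm inside, 73 mm outside. On each side it has a wide neutral gate (25 mm) and two narrow slots (8 mm, play 0.035 rad either way) 60 degrees to either side of it. To trim the dose the fitter clamped it up to 0.25 rad round from the marks. Between slots a tab let go rides on the wall, in by 3.5 mm (8 N), and springs out at the slot.
- nozzle (a point): Tip of the filling nozzle, 190 mm from the knob's axis on the doser's -y side, 122 mm above the bench. One open jar stands on the bench under it.
- jar_short: Open empty glass jar, 66 mm across, 60 mm high, loose; origin at the middle of its underside. Either this or the tall jar stands under the nozzle; the other waits 110 to 200 mm further out.
- jar_tall: Open empty glass jar, 70 mm across, 105 mm high, loose; origin at the middle of its underside.
- jar_full: Filled jar with a red lid, 68 mm across, 85 mm high, loose, on the doser's +y side; to be left alone. Origin at the middle of its underside.
- jar_lid: Metal jar lid lying open side up, 63 mm across, 11 mm high, loose, on the doser's +y side; to be left alone. Origin at the middle of its underside.
Things that resemble listed ones, but are neither listed nor needed, are in the scene too. What is shaped like the jar_tall but black or purple is not meant.

How it is judged:
By the outcome, as a careful person would: the job done as asked, in the order asked, and still so for the second after the job is handed in, with the robot touching nothing.
It also fails if it takes over 45 s, if anything falls off the work surface, if the arm or the gripper's body presses on something with over 40 N, if the wrist force passes 120 N, or if a joint passes its speed limit or range.

## Robot

A 6-joint arm with a two-finger parallel gripper is mounted at the origin on the work surface. World frame = base frame: x ahead of the robot, y to its left, z up, the work surface at z = 0. Lengths are in m, angles in rad, forces in N, time in s.
With the tool pointing down it reaches from about 0.35 to 0.8 m from the base axis. Payload 7.3 kg.
Tool frame: the origin (TCP) lies midway between the tips of the shut fingers; the grasp point (between the pads) lies 19 mm behind it; z points along the fingers, y is the line along which they close (so a half turn about z gives the same grasp; the last joint's range is limited). The gripper opens to 85 mm and grips with 20 to 120 N. Pads are 22 mm wide; open, the fingers measure 114 mm over their backs; the gripper's body (76 mm by 85 mm) begins 54 mm behind the grasp point. The pads swing forward as they close: fully open they stand 13 mm farther back than shut.
Start: joints at [1.174, 0.342, 1.524, -0, 1.275, -0.146], TCP at [0.13, 0.509, 0.231] pointing down, gripper open.
Joint ranges: [-2.53, 2.53], [-0.77, 2.02], [0.04, 2.7], [-1, 4.14], [0.28, 2.66], [-3.11, 3.11]. Speed limits (rad/s): [2.57, 2.57, 3.14, 3.14, 3.14, 3.14].

## Interface

Orientations are given as [roll, pitch, yaw] about the fixed x, y, z axes, in that order (R = Rz(yaw) Ry(pitch) Rx(roll)).
In Python, from rig import robot, capture gives the robot as it stands.
- The arm moves only by the tool carry_out, never from a script. Its argument "plan" is a list of rows, each an object of numbers: "ax", "ay", "az": the turn, a rotation vector about the tool's x, y, z in degrees; "x", "y", "z": the shift along the tool's x, y, z in m; "grip": the finger opening in m, from 0 to 0.0854. A call has 1 to 10 rows; each row is the pose to reach, as a shift and turn from the pose commanded when the call began, along the tool's axes at that moment; what a row does not reach only later rows make up. A row lasts 1/10 s, in which the tool goes at most 50 mm and 8.59 degrees, less where a joint would pass 70% of its speed; a pose out of reach is approached as far as the arm can. A call with a gripper value outside its range is refused whole. The fingers move at their own pace and stop on an object; "grip_force" is the grip in N (left out, the last holds). Time passes only in rows, so rows that repeat a pose let the fingers close. It gives the time, the measured TCP pose, the force, the opening and the grip force at its end, in the units of the state.
- robot.get_state(): the state, without advancing time (a new reading comes with each control period).
- capture(name): name is "side" or "top" or "wrist"; returns a dict with "frame" (420x560x3 uint8, red, green, blue), "camera_matrix" (3x3 intrinsics, pixels), "k1" (the pictures are not rectified: a ray, as slopes to the right and down, at radius r is drawn at 1 + k1 r^2 times it, then the intrinsics apply), "origin" and "attitude" of the camera in the world; the wrist camera has in their place "tool_from_camera" (4x4, takes a point from camera to tool coordinates, whose origin is the TCP and whose axes are the flange's). Camera axes: x right, y up, looking along -z (the intrinsics and any distortion apply to the point x, -y, -z); pixel columns grow to the right and rows downward; lengths in m; the calibration is good to about 2 mm. A picture is of the moment at which its call begins: read the wrist's pose just before it. There is no depth.
- robot.finish_job(): hands the job in; it is judged then, once.
The state is a dict: "clock": time; "joint_pos": joint angles; "joint_velocities": joint speeds; "joint_torque": joint torques, N m; "ee_pos": TCP position; "eef_rot": TCP orientation; "ft_force": force on the tool from outside, world axes, zero at the start; "moment": the same for the moment, N m; "gripper_width": opening from 0.0 (shut) to 1.0 (fully open); "grip_force": force on a finger pad.
Only numpy, scipy, OpenCV 4.12 (cv2) and the standard library are available. Lean on these libraries where they do the work, as an engineer would, in place of code of your own. Each camera call takes 0.05 s, during which the arm holds its last target. There are 200 camera calls.

## Working session

There is one attempt and no reset: what is moved stays moved. The work goes in short steps, Python scripts to look and compute and a tool call to move; the robot and the scene stay as the last step left them, time stands still between calls to the robot, and variables do not carry over. Pictures are saved under pics/ and viewed, at most 10 in all, crops included, and the job is handed in when it is done.

Besides the shell and the picture viewer there is one more tool, called after "Call:" as name([rows], argument=value, ...), one row to a line, values as JSON. carry_out: Moves the arm, as the interface text tells. Its arguments: {"type":"object","properties":{"plan":{"type":"array","items":{"type":"object","properties":{"ax":{"type":"number"},"ay":{"type":"number"},"az":{"type":"number"},"x":{"type":"number"},"y":{"type":"number"},"z":{"type":"number"},"grip":{"type":"number"}}}},"grip_force":{"type":"number"}},"required":["plan"]}

```bash
mkdir -p pics; ls; python3 - <<'E'
from rig import robot, capture
import cv2, numpy as np, pickle
s=robot.get_state(); print(s)
d={}
for n in ("side","top"):
    c=capture(n); d[n]=c
    cv2.imwrite(f"pics/{n}0.png",c["frame"][:,:,::-1])
    print(n,{k:v for k,v in c.items() if k!="frame"})
pickle.dump(d,open("c0.pkl","wb"))
E
```

```text
pics
{'clock': 0.0, 'joint_pos': array([ 1.17401407e+00,  3.42720122e-01,  1.52502722e+00,  3.52522632e-05,
        1.27539296e+00, -1.46038240e-01]), 'joint_velocities': array([-0.00061666,  0.00017469, -0.00124405, -0.00020213,  0.00089377,
       -0.001422  ]), 'joint_torque': array([-7.52740252e-04, -4.33658731e+01, -2.46017951e+01, -1.15897260e-04,
        7.66807672e-03,  1.10221754e-05]), 'ee_pos': array([0.13009601, 0.50821067, 0.23062375]), 'eef_rot': array([-3.14006639e+00, -2.58563587e-04,  2.89083815e+00]), 'ft_force': array([-0.24317625,  0.04291423,  0.20696132]), 'moment': array([ 0.01821277, -0.01121982, -0.00079015]), 'grip_force': 0.0, 'gripper_width': 0.9973700634189393}
side {'camera_matrix': array([[498.66838304,   0.        , 282.59640108],
       [  0.        , 498.66838304, 214.16586844],
       [  0.        ,   0.        ,   1.        ]]), 'k1': -0.012867459019162746, 'origin': array([0.48317178, 0.94511794, 1.14674963]), 'attitude': array([ 0.74489997, -0.01349483, -3.02638371])}
top {'camera_matrix': array([[399.41075518,   0.        , 278.40895953],
       [  0.        , 399.41075518, 210.06464648],
       [  0.        ,   0.        ,   1.        ]]), 'k1': -0.042308149995451384, 'origin': array([0.4081917 , 0.04250297, 1.1633385 ]), 'attitude': array([ 0.16775115, -0.00251927, -1.56976937])}
```

View pics/side0.png

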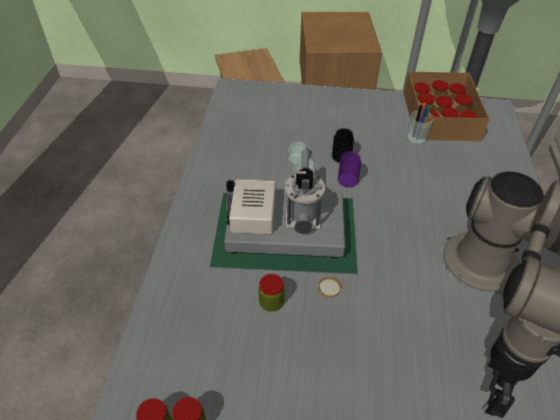

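View pics/top0.png

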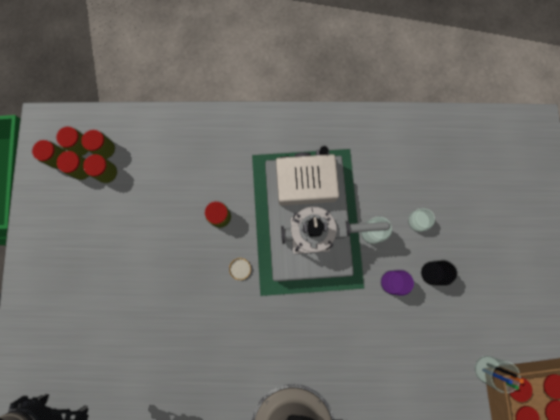

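The side view shows the doser knob at about (305,178), with one glass jar at (298,152) and another half hidden near (309,166). In the top view the knob is at (315,226). One glass jar is under the spout at (377,230) and another further out at (422,220). The look-alikes are the purple (397,283) and black (440,272) jars and the pen jar at (488,370).

```bash
cat > h.py <<'E'
import numpy as np, cv2
from scipy.spatial.transform import Rotation as R
def pose(c,s=None):
    if "origin" in c: return np.array(c["origin"]),R.from_euler("xyz",c["attitude"]).as_matrix()
    T=np.eye(4);T[:3,:3]=R.from_euler("xyz",s["eef_rot"]).as_matrix();T[:3,3]=s["ee_pos"]
    T=T@c["tool_from_camera"];return T[:3,3],T[:3,:3]
def dist(c): return np.array([c["k1"],0,0,0,0.])
def ray(c,uv,s=None):
    p=cv2.undistortPoints(np.array([[uv]],float),c["camera_matrix"],dist(c))[0,0]
    o,A=pose(c,s);return o,A@np.array([p[0],-p[1],-1.])
def onz(c,uv,z,s=None):
    o,d=ray(c,uv,s);return o+d*(z-o[2])/d[2]
def proj(c,P,s=None):
    o,A=pose(c,s);q=(np.atleast_2d(P)-o)@A*[1,-1,-1]
    return cv2.projectPoints(q,np.zeros(3),np.zeros(3),c["camera_matrix"],dist(c))[0][:,0]
E
python3 - <<'E'
import pickle,cv2,numpy as np
from h import *
d=pickle.load(open("c0.pkl","rb"))
t=d["top"];s=d["side"]
def crop(c,x,y,w,h,k): return cv2.resize(c["frame"][y:y+h,x:x+w,::-1],None,fx=k,fy=k,interpolation=cv2.INTER_CUBIC)
a=crop(t,270,180,180,100,4.4); a=cv2.resize(a,(792,440))
cv2.imwrite("pics/cropt.png",a)
b=crop(s,265,125,110,115,5); cv2.imwrite("pics/crops.png",b)
print("knob top",onz(t,(315,222),.24), onz(s,(304,176),.24))
for uv in((377,230),(422,220)): print(uv,[onz(t,uv,z).round(3) for z in(.06,.105)])
E
```

```text
knob top [ 0.53642158 -0.04510713  0.24      ] [ 0.52647443 -0.03159548  0.24      ]
(377, 230) [array([ 0.539, -0.235,  0.06 ]), array([ 0.534, -0.224,  0.105])]
(422, 220) [array([ 0.567, -0.363,  0.06 ]), array([ 0.561, -0.347,  0.105])]
```

View pics/cropt.png

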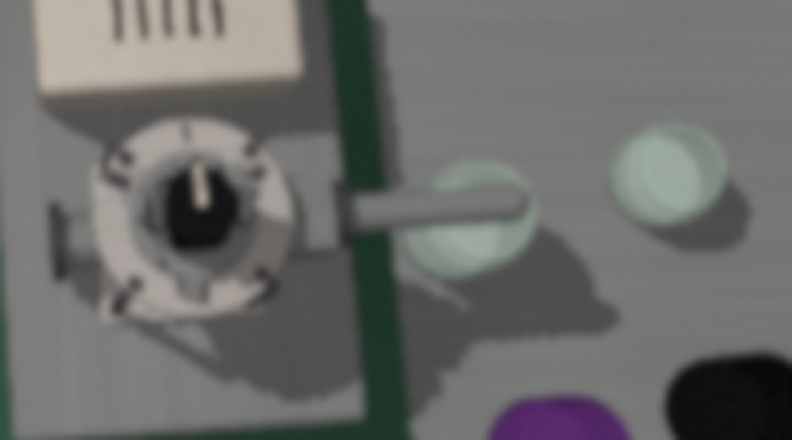

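View pics/crops.png

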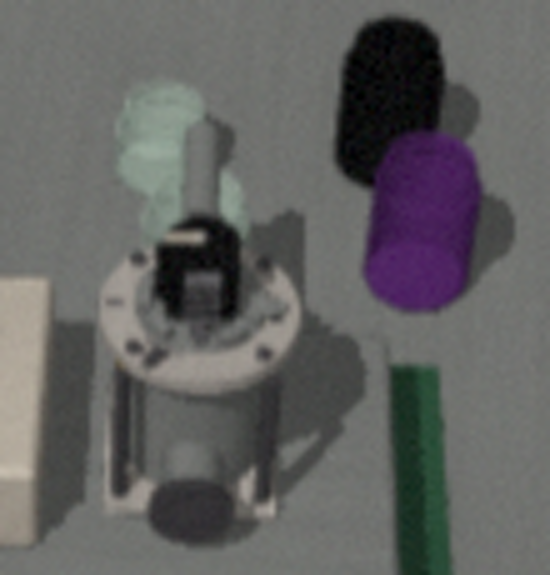

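```bash
python3 - <<'E'
import pickle,cv2,numpy as np
from h import *
d=pickle.load(open("c0.pkl","rb"))
for n,rois in(("top",((360,200,36,60),(405,200,40,40))),("side",((286,138,26,24),(286,158,32,22)))):
    c=d[n]; f=c["frame"].astype(int); m=((f[...,1]-f[...,0])>8).astype(np.uint8)
    for x,y,w,h in rois:
        ys,xs=np.nonzero(m[y:y+h,x:x+w]); print(n,"mask",xs.min()+x,xs.max()+x,ys.min()+y,ys.max()+y,len(xs))
a=np.linspace(0,2*np.pi,60)
t,s=d["top"],d["side"]
# base/rim from top pixel centre of whole silhouette
for name,uv in(("inner",(377,230)),("outer",(422,220))):
    for hgt,r in((.06,.033),(.105,.035)):
        P=onz(t,uv,hgt/2)
        pts=np.vstack([np.c_[P[0]+r*np.cos(a),P[1]+r*np.sin(a),0*a+z] for z in(0,hgt)])
        for n,c in d.items():
            q=proj(c,pts); print(name,hgt,n,P.round(3),q.min(0).round(1),q.max(0).round(1),"ext",np.ptp(q,axis=0).round(1))
E
```

```text
top mask 360 391 217 259 354
top mask 409 433 209 230 435
side mask 288 311 142 161 280
side mask 288 314 158 172 176
inner 0.06 side [ 0.543 -0.243  0.03 ] [291.4 165.4] [312.4 192.7] ext [21.  27.3]
inner 0.06 top [ 0.543 -0.243  0.03 ] [363.3 217. ] [391.4 242.4] ext [28.1 25.4]
inner 0.105 side [ 0.54  -0.237  0.052] [291.4 155.6] [314.5 194.4] ext [23.2 38.8]
inner 0.105 top [ 0.54  -0.237  0.052] [360.7 214.8] [394.8 244. ] ext [34.1 29.2]
outer 0.06 side [ 0.572 -0.374  0.03 ] [287.  139.2] [306.7 165.1] ext [19.8 25.9]
outer 0.06 top [ 0.572 -0.374  0.03 ] [407.3 206.9] [437.4 232.5] ext [30.  25.6]
outer 0.105 side [ 0.568 -0.366  0.052] [287.1 130. ] [308.8 167.2] ext [21.7 37.2]
outer 0.105 top [ 0.568 -0.366  0.052] [404.  204.5] [441.7 234.3] ext [37.7 29.8]
```

```bash
cat >> h.py <<'E'
def rel(s,P,yaw):
    """target TCP point and yaw (tool down) -> shift and rotvec (deg) in tool axes"""
    A=R.from_euler("xyz",s["eef_rot"]); B=R.from_euler("xyz",[np.pi,0,yaw])
    return A.inv().apply(np.array(P)-s["ee_pos"]).round(4),(A.inv()*B).as_rotvec(degrees=True).round(2)
E
python3 - <<'E'
import pickle
from h import *
from rig import robot,capture
d=pickle.load(open("c0.pkl","rb"))
t,s=d["top"],d["side"]
A=onz(t,(314.3,229.5),.19);B=onz(s,(305,187.4),.19);print(A,B)
n=onz(t,(270+187/4.4,180+130/4.4),.193);print("neutral dir",np.degrees(np.arctan2(*(n-A)[[1,0]])))
for mark in((122,290),(268,288),(253,148),(118,160)):
    q=onz(t,(270+mark[0]/4.4,180+mark[1]/4.4),.193)-A;print(mark,np.degrees(np.arctan2(q[1],q[0])),np.hypot(*q[:2]))
C=(A+B)/2;print(rel(robot.get_state(),[C[0],C[1],.36],0.05))
print(capture("wrist")["tool_from_camera"].round(3))
E
```

```text
[ 0.52479521 -0.04787306  0.19      ] [ 0.52218865 -0.04007705  0.19      ]
neutral dir 4.697163978018872
(122, 290) 134.5817525711689 0.05769783499892092
(268, 288) -134.80873550609775 0.055837901840473034
(253, 148) -40.08650604497645 0.0509411380404112
(118, 160) 53.16791629427094 0.05351636057251881
(array([-0.5181, -0.4375, -0.1288]), array([-3.0000e-02,  1.1000e-01,  1.6276e+02]))
[[ 0.001  0.966  0.259  0.065]
 [ 1.    -0.001  0.    -0.001]
 [ 0.001  0.259 -0.966 -0.143]
 [ 0.     0.     0.     1.   ]]
```

Call:
carry_out([
  {"z":-0.05,"az":8},
  {"z":-0.1,"az":16},
  {"x":-0.03,"y":-0.025,"z":-0.129,"az":24},
  {"x":-0.065,"y":-0.055,"z":-0.129,"az":32},
  {"x":-0.1,"y":-0.085,"z":-0.129,"az":40},
  {"x":-0.135,"y":-0.115,"z":-0.129,"az":48},
  {"x":-0.17,"y":-0.145,"z":-0.129,"az":56},
  {"x":-0.205,"y":-0.175,"z":-0.129,"az":64},
  {"x":-0.24,"y":-0.205,"z":-0.129,"az":72},
  {"x":-0.275,"y":-0.232,"z":-0.129,"az":80},
])

```text
$.plan[0]: bad value
```

```bash
python3 - <<'E'
from h import *
from rig import robot
s=robot.get_state();print(s["clock"],s["ee_pos"],s["eef_rot"],s["joint_pos"]);print(rel(s,[.5235,-.044,.36],.05))
E
```

```text
0.15 [0.1301647  0.50829867 0.23076062] [-3.14040074e+00 -2.03555270e-04  2.89070326e+00] [ 1.17396097e+00  3.42605122e-01  1.52480607e+00  2.93228422e-05
  1.27539031e+00 -1.45954634e-01]
(array([-0.5181, -0.4375, -0.1288]), array([-3.0000e-02,  9.0000e-02,  1.6276e+02]))
```

Call:
carry_out([
  {"x":0,"y":0,"z":-0.05,"ax":0,"ay":0,"az":8,"grip":0.085},
  {"x":0,"y":0,"z":-0.1,"ax":0,"ay":0,"az":16,"grip":0.085},
  {"x":-0.03,"y":-0.025,"z":-0.129,"ax":0,"ay":0,"az":24,"grip":0.085},
  {"x":-0.065,"y":-0.055,"z":-0.129,"ax":0,"ay":0,"az":32,"grip":0.085},
  {"x":-0.1,"y":-0.085,"z":-0.129,"ax":0,"ay":0,"az":40,"grip":0.085},
  {"x":-0.135,"y":-0.115,"z":-0.129,"ax":0,"ay":0,"az":48,"grip":0.085},
  {"x":-0.17,"y":-0.145,"z":-0.129,"ax":0,"ay":0,"az":56,"grip":0.085},
  {"x":-0.205,"y":-0.175,"z":-0.129,"ax":0,"ay":0,"az":64,"grip":0.085},
  {"x":-0.24,"y":-0.205,"z":-0.129,"ax":0,"ay":0,"az":72,"grip":0.085},
  {"x":-0.275,"y":-0.232,"z":-0.129,"ax":0,"ay":0,"az":80,"grip":0.085},
])

```text
clock: 1.15
ee_pos: [0.3396, 0.2138, 0.3603]
eef_rot: [3.141, -0.0, 1.489]
ft_force: [1.6, -0.5, 0.7]
gripper_width: 0.999
grip_force: 0.0
```

```bash
python3 - <<'E'
from h import *
from rig import robot
s=robot.get_state();print(s["clock"],s["ee_pos"],s["eef_rot"],s["joint_pos"]);print(rel(s,[.5235,-.044,.36],.05))
E
```

```text
1.15 [0.33956972 0.2137679  0.36034592] [ 3.14141219e+00 -1.57530120e-04  1.48869873e+00] [3.70224205e-01 3.03832867e-02 1.56289178e+00 6.28305295e-05
 1.54808642e+00 4.52320401e-01]
(array([-0.2418,  0.2044,  0.0003]), array([ 0.000e+00, -1.000e-02,  8.243e+01]))
```

Call:
carry_out([
  {"x":-0.025,"y":0.021,"z":0,"ax":0,"ay":0,"az":8.3,"grip":0.085},
  {"x":-0.05,"y":0.042,"z":0,"ax":0,"ay":0,"az":16.6,"grip":0.085},
  {"x":-0.075,"y":0.063,"z":0,"ax":0,"ay":0,"az":25,"grip":0.085},
  {"x":-0.1,"y":0.084,"z":0,"ax":0,"ay":0,"az":33,"grip":0.085},
  {"x":-0.125,"y":0.105,"z":0,"ax":0,"ay":0,"az":41,"grip":0.085},
  {"x":-0.15,"y":0.126,"z":0,"ax":0,"ay":0,"az":49,"grip":0.085},
  {"x":-0.175,"y":0.147,"z":0,"ax":0,"ay":0,"az":58,"grip":0.085},
  {"x":-0.2,"y":0.168,"z":0,"ax":0,"ay":0,"az":66,"grip":0.085},
  {"x":-0.222,"y":0.188,"z":0,"ax":0,"ay":0,"az":74.5,"grip":0.085},
  {"x":-0.242,"y":0.204,"z":0,"ax":0,"ay":0,"az":82.4,"grip":0.085},
])

```text
clock: 2.15
ee_pos: [0.5247, -0.0426, 0.3597]
eef_rot: [-3.141, 0.001, 0.05]
ft_force: [0.3, 0.1, 0.1]
gripper_width: 0.997
grip_force: 0.0
```

```bash
python3 - <<'E'
from h import *
from rig import robot,capture
import pickle
s=robot.get_state();print(s["clock"],s["ee_pos"],s["eef_rot"],s["joint_pos"])
c=capture("wrist");pickle.dump((s,c),open("w1.pkl","wb"))
cv2.imwrite("pics/w1.png",cv2.resize(c["frame"][:,:,::-1],(800,600)))
print(proj(c,[[.5235,-.044,.19],[.5235,-.044,.24]],s)*800/560)
E
```

```text
2.15 [ 0.5247414  -0.0426132   0.35974687] [-3.14133709e+00  8.35026784e-04  4.97638499e-02] [-2.26673036e-01  2.81103496e-01  1.26203553e+00  1.79625342e-05
  1.59932671e+00  1.29436005e+00]
[[397.7440995  278.07773373]
 [397.84404266 295.57941208]]
```

View pics/w1.png

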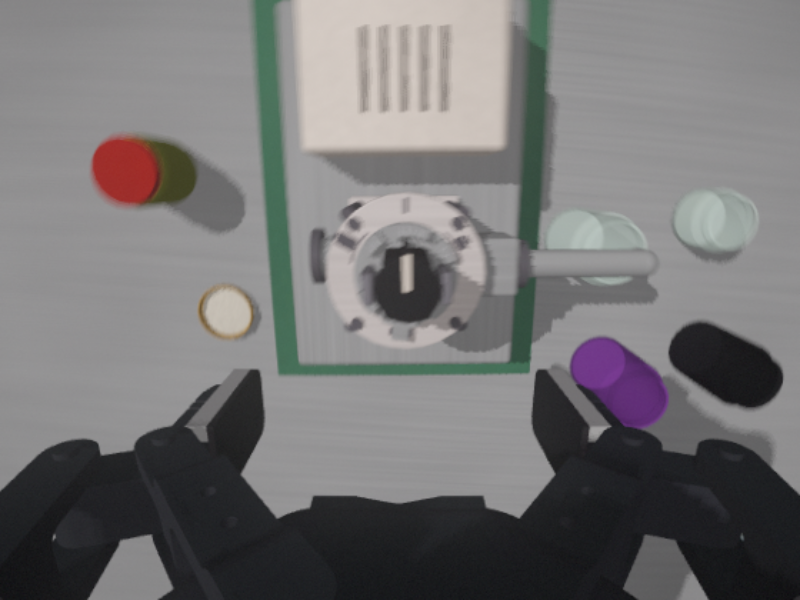

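The wrist view shows the doser head centred near (406,272), with the knob at (408,285) and its white rib along the neutral bar (406,204). The jar under the nozzle spans x 547–648, and its rim-to-base shift is larger than the outer jar's (673–758). That makes the jar under the nozzle the tall one; next I check this and the knob pose in numbers.

```bash
python3 - <<'E'
from h import *
import pickle
s,c=pickle.load(open("w1.pkl","rb")); k=.7
f=c["frame"].astype(int)
O=lambda u,v,z:onz(c,(u*k,v*k),z,s)
print("head",[O(*p,.19)[:2].round(4) for p in((406,272),(327,272),(488,272),(406,193),(406,350))])
# knob top: dark mask
m=(f.max(2)<45).astype(np.uint8); m[:160]=0;m[235:]=0;m[:,:250]=0;m[:,320:]=0
cs=max(cv2.findContours(m,0,2)[0],key=cv2.contourArea);(cx,cy),r=cv2.minEnclosingCircle(cs)
print("dark",np.array((cx,cy,r))/k,cv2.boundingRect(cs)); print(onz(c,(cx,cy),.24,s),r/c["camera_matrix"][0,0]*.26)
# rib: bright in knob
g=(f.min(2)>110).astype(np.uint8); g[:172]=0;g[208:]=0;g[:,:276]=0;g[:,:]=g;g[:,294:]=0
ys,xs=np.nonzero(g);p=np.c_[xs,ys];q=np.array([onz(c,x,.24,s)[:2] for x in p.astype(float)])
mu=q.mean(0);w=np.linalg.svd(q-mu)[2][0];w*=np.sign(w[0]);print("rib",mu,len(q),np.degrees(np.arctan2(w[1],w[0])),np.ptp((q-mu)@w))
a=O(252,0,0);b=O(282,374,0);e=O(550,0,0);h=O(530,374,0)
for u,v in((a,b),(e,h)): print("mat edge",np.degrees(np.arctan2(u[1]-v[1],u[0]-v[0])))
H=O(406,272,.19);n=O(406,204,.193);print("neutral",np.degrees(np.arctan2(n[1]-H[1],n[0]-H[0])),np.hypot(*(n-H)[:2]))
an=np.linspace(0,2*np.pi,60);t=pickle.load(open("c0.pkl","rb"))
for name,uv in(("inner",(598,246)),("outer",(716,220))):
  for hg,r in((.06,.033),(.105,.035)):
    P=O(*uv,hg/2);pts=np.vstack([np.c_[P[0]+r*np.cos(an),P[1]+r*np.sin(an),0*an+z] for z in(0,hg)])
    Q=proj(c,pts,s)/k;print(name,hg,P.round(3),Q.min(0).round(),Q.max(0).round(),np.ptp(Q,axis=0).round())
E
```

```text
head [array([ 0.5281, -0.0495]), array([0.5254, 0.0056]), array([ 0.5311, -0.1069]), array([ 0.5819, -0.0466]), array([ 0.4702, -0.0527])]
dark [4.22857143e+02 2.54285714e+02 1.42857139e-04] (296, 178, 1, 1)
[ 0.54893124 -0.0572557   0.24      ] 8.147559908835251e-08
rib [ 0.53824463 -0.04808805] 226 3.808706242646586 0.027305061105379357
mat edge 3.935825571159888
mat edge 3.756368974612916
neutral 3.2125276042824567 0.046784294176924354
inner 0.06 [ 0.535 -0.255  0.03 ] [558. 212.] [643. 283.] [85. 70.]
inner 0.105 [ 0.538 -0.245  0.052] [547. 208.] [661. 292.] [113.  85.]
outer 0.06 [ 0.57 -0.38  0.03] [671. 188.] [766. 255.] [95. 68.]
outer 0.105 [ 0.571 -0.364  0.052] [655. 184.] [789. 263.] [133.  80.]
```

Call:
carry_out([
  {"x":0.001,"y":0.004,"z":0.04,"ax":0,"ay":0,"az":-0.9,"grip":0.085},
  {"x":0.0015,"y":0.0065,"z":0.07,"ax":0,"ay":0,"az":-0.9,"grip":0.085},
  {"x":0.0015,"y":0.0065,"z":0.08,"ax":0,"ay":0,"az":-0.9,"grip":0.085},
  {"x":0.0015,"y":0.0065,"z":0.08,"ax":0,"ay":0,"az":-0.9,"grip":0.085},
])

```text
clock: 2.6
ee_pos: [0.5253, -0.0474, 0.2792]
eef_rot: [-3.141, 0.003, 0.072]
ft_force: [0.2, 0.8, 0.3]
gripper_width: 0.996
grip_force: 0.0
```

```bash
python3 - <<'E'
from h import *
from rig import robot,capture
import pickle
s=robot.get_state();print(s["clock"],s["ee_pos"],s["eef_rot"],s["joint_pos"])
c=capture("wrist");pickle.dump((s,c),open("w2.pkl","wb"))
k=4;x,y,w,h=190,180,180,140
cv2.imwrite("pics/w2.png",cv2.resize(c["frame"][y:y+h,x:x+w,::-1],None,fx=k,fy=k,interpolation=cv2.INTER_CUBIC))
print((proj(c,[[.5265,-.049,.19],[.5265,-.049,.24]],s)-[x,y])*k)
E
```

```text
2.6 [ 0.52528386 -0.04738376  0.27921593] [-3.14051238e+00  2.93530154e-03  7.22719678e-02] [-2.35415421e-01  3.15318967e-01  1.42924011e+00  1.42640099e-04
  1.40015819e+00  1.26308608e+00]
[[356.59514623 133.86005607]
 [357.44723438 222.39416695]]
```

View pics/w2.png

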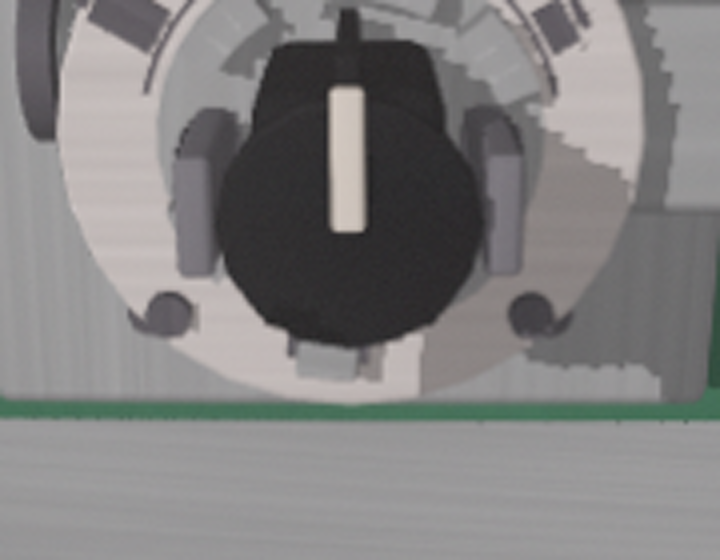

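The close crop shows the knob top centred at about (351,212). The grey tabs' outer edges are at x = 175 and 524, and the rib runs straight up at x = 347. This is the selector, with no look-alike nearby.

```bash
python3 - <<'E'
from h import *
import pickle
s,c=pickle.load(open("w2.pkl","rb"))
O=lambda u,v,z:onz(c,(190+u/4,180+v/4),z,s)
K=O(351,213,.24);L=O(175,213,.236);Q=O(524,213,.236);print("knob",K,"tabs mid",(L+Q)/2,"span",np.linalg.norm(L-Q))
a=O(347,88,.242);b=O(348,232,.242);yaw=np.arctan2(a[1]-b[1],a[0]-b[0]);print("rib yaw",yaw)
print(rel(s,[K[0],(K[1]+(L+Q)[1]/2)/2,.206],.068))
E
```

```text
knob [ 0.52792114 -0.04792207  0.24      ] tabs mid [ 0.52650955 -0.04778348  0.236     ] span 0.05373862753221935
rib yaw 0.07841879859740977
(array([0.0028, 0.0007, 0.0732]), array([-0.06,  0.17,  0.24]))
```

Call:
carry_out([
  {"x":0.002,"y":0.0005,"z":0.03,"ax":0,"ay":0,"az":0,"grip":0.085},
  {"x":0.002,"y":0.0005,"z":0.055,"ax":0,"ay":0,"az":0,"grip":0.085},
  {"x":0.002,"y":0.0005,"z":0.068,"ax":0,"ay":0,"az":0,"grip":0.075},
  {"x":0.002,"y":0.0005,"z":0.073,"ax":0,"ay":0,"az":0,"grip":0.065},
  {"x":0.002,"y":0.0005,"z":0.073,"ax":0,"ay":0,"az":0,"grip":0.06},
  {"x":0.002,"y":0.0005,"z":0.073,"ax":0,"ay":0,"az":0,"grip":0.058},
], grip_force=20)

```text
clock: 3.25
ee_pos: [0.5289, -0.0481, 0.2089]
eef_rot: [3.141, -0.003, 0.072]
ft_force: [0.4, -0.2, 0.9]
gripper_width: 0.68
grip_force: 0.0
```

Call:
carry_out([
  {"x":0,"y":0,"z":0.003,"ax":0,"ay":0,"az":0,"grip":0.054},
  {"x":0,"y":0,"z":0.003,"ax":0,"ay":0,"az":0,"grip":0.05},
  {"x":0,"y":0,"z":0.003,"ax":0,"ay":0,"az":0,"grip":0.05},
  {"x":0,"y":0,"z":0.003,"ax":0,"ay":0,"az":0,"grip":0.05},
], grip_force=20)

```text
clock: 3.65
ee_pos: [0.5288, -0.0477, 0.2056]
eef_rot: [3.142, -0.003, 0.072]
ft_force: [0.1, 4.3, 6.4]
gripper_width: 0.585
grip_force: 6.2
```

Call:
carry_out([
  {"x":0,"y":-0.0015,"z":0,"ax":0,"ay":0,"az":0,"grip":0.05},
  {"x":0,"y":-0.0015,"z":0,"ax":0,"ay":0,"az":0,"grip":0.05},
  {"x":0,"y":-0.0015,"z":0,"ax":0,"ay":0,"az":0,"grip":0.048},
  {"x":0,"y":-0.0015,"z":0,"ax":0,"ay":0,"az":0,"grip":0.046},
  {"x":0,"y":-0.0015,"z":0,"ax":0,"ay":0,"az":0,"grip":0.046},
], grip_force=20)

```text
clock: 4.15
ee_pos: [0.5288, -0.0468, 0.2059]
eef_rot: [3.14, -0.003, 0.072]
ft_force: [-0.6, 0.6, 8.2]
gripper_width: 0.542
grip_force: 8.5
```

Call:
carry_out([
  {"x":0,"y":0,"z":0,"ax":0,"ay":0,"az":0,"grip":0.0445},
  {"x":0,"y":0,"z":0,"ax":0,"ay":0,"az":0,"grip":0.0445},
  {"x":0,"y":0,"z":0,"ax":0,"ay":0,"az":-4,"grip":0.0445},
  {"x":0,"y":0,"z":0,"ax":0,"ay":0,"az":-8,"grip":0.0445},
  {"x":0,"y":0,"z":0,"ax":0,"ay":0,"az":-12,"grip":0.0445},
  {"x":0,"y":0,"z":0,"ax":0,"ay":0,"az":-16,"grip":0.0445},
], grip_force=20)

```text
clock: 4.75
ee_pos: [0.5288, -0.046, 0.2062]
eef_rot: [3.141, -0.004, 0.354]
ft_force: [-0.8, 4.8, 10.7]
gripper_width: 0.522
grip_force: 11.1
```

```bash
cat > st.py <<'E'
from rig import robot
s=robot.get_state();print(s["clock"],s["ee_pos"].round(4),"yaw",s["eef_rot"][2].round(4),"F",s["ft_force"].round(1),"M",s["moment"].round(3),"w",round(s["gripper_width"]*85.4,2),"g",s["grip_force"])
E
python3 st.py
```

```text
4.75 [ 0.5288 -0.046   0.2062] yaw 0.354 F [-0.8  4.8 10.7] M [ 0.942  0.164 -0.12 ] w 44.62 g 11.149352341890335
```

Call:
carry_out([
  {"x":0,"y":-0.0006,"z":0,"ax":0,"ay":0,"az":-4,"grip":0.0445},
  {"x":0,"y":-0.0006,"z":0,"ax":0,"ay":0,"az":-8,"grip":0.0445},
  {"x":0,"y":-0.0006,"z":0,"ax":0,"ay":0,"az":-12,"grip":0.0445},
  {"x":0,"y":-0.0006,"z":0,"ax":0,"ay":0,"az":-16,"grip":0.0445},
  {"x":0,"y":-0.0006,"z":0,"ax":0,"ay":0,"az":-20,"grip":0.0445},
  {"x":0,"y":-0.0006,"z":0,"ax":0,"ay":0,"az":-24,"grip":0.0445},
  {"x":0,"y":-0.0006,"z":0,"ax":0,"ay":0,"az":-24,"grip":0.0445},
], grip_force=20)

```text
clock: 5.45
ee_pos: [0.5283, -0.0449, 0.2062]
eef_rot: [3.14, -0.003, 0.772]
ft_force: [-1.8, 6.6, 10.3]
gripper_width: 0.522
grip_force: 11.5
```

```bash
python3 st.py; python3 - <<'E'
from h import *
from rig import robot,capture
import pickle
s=robot.get_state()
c=capture("wrist");pickle.dump((s,c),open("w3.pkl","wb"))
q=proj(c,[[.528,-.0475,.199]],s)[0];print(q)
x,y=int(np.clip(q[0]-100,0,360)),int(np.clip(q[1]-110,0,270));print(x,y)
cv2.imwrite("pics/w3.png",cv2.resize(c["frame"][y:y+150,x:x+200,::-1],None,fx=4,fy=4,interpolation=cv2.INTER_CUBIC))
E
```

```text
5.45 [ 0.5283 -0.0449  0.2062] yaw 0.7724 F [-1.8  6.6 10.3] M [1.187 0.331 0.091] w 44.54 g 11.504529118537903
[279.97486667 261.31579403]
179 151
```

View pics/w3.png

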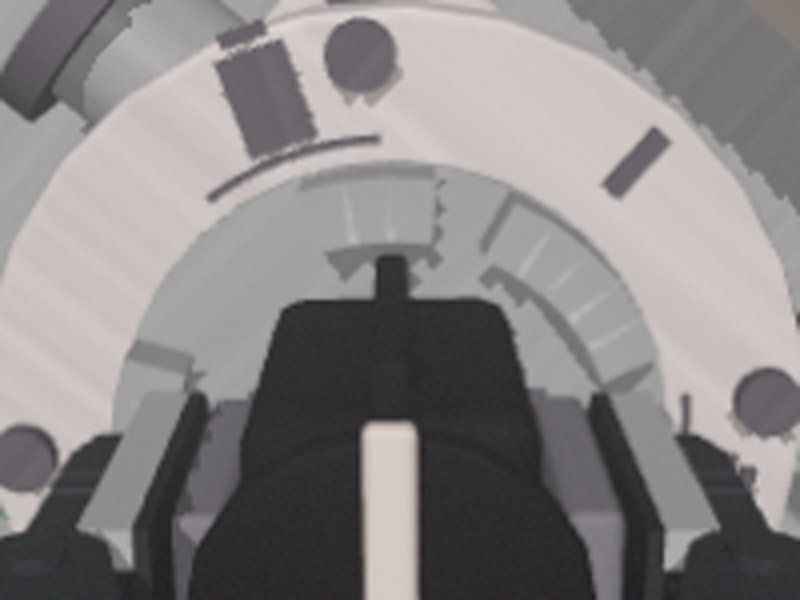

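The tool and knob are turned about 0.70 rad and the tabs are pinched. The tall-jar mark is at (268,97) and the neutral bar at (637,162). The collar walls leave a narrow slot gap at about (437–512, 175–265) and the wide gate at the left, from about (190,355) to (330,260). From those gaps I can work out the collar shift.

```bash
python3 - <<'E'
from h import *
import pickle
s,c=pickle.load(open("w3.pkl","rb"))
def O(u,v,z): return onz(c,(179+u/4,151+v/4),z,s)
C=np.array([.528,-.0475])
def ang(u,v,z):
    q=O(u,v,z)[:2]-C;return np.degrees(np.arctan2(q[1],q[0])).round(1),(np.hypot(*q)*1e3).round(1)
print("bar",ang(637,162,.192),"tall",ang(268,97,.192))
for n,p in dict(slotL_out=(437,178),slotL_in=(437,245),slotR_out=(514,196),slotR_in=(485,262),gateR_out=(300,185),gateR_in=(330,250),gateL_out=(130,348),gateL_in=(192,362),seg2end_out=(655,360),seg2end_in=(605,385)).items(): print(n,ang(*p,.199))
E
```

```text
bar (np.float64(4.1), np.float64(45.5)) tall (np.float64(65.7), np.float64(46.2))
slotL_out (np.float64(37.7), np.float64(34.4))
slotL_in (np.float64(35.5), np.float64(26.2))
slotR_out (np.float64(21.8), np.float64(34.6))
slotR_in (np.float64(21.6), np.float64(25.7))
gateR_out (np.float64(64.9), np.float64(35.6))
gateR_in (np.float64(64.0), np.float64(26.8))
gateL_out (np.float64(114.1), np.float64(36.5))
gateL_in (np.float64(112.3), np.float64(28.6))
seg2end_out (np.float64(-26.6), np.float64(33.3))
seg2end_in (np.float64(-29.0), np.float64(26.4))
```

Call:
carry_out([
  {"x":0,"y":-0.001,"z":0,"ax":0,"ay":0,"az":-3,"grip":0.0445},
  {"x":0,"y":-0.001,"z":0,"ax":0,"ay":0,"az":-6,"grip":0.0445},
  {"x":0,"y":-0.001,"z":0,"ax":0,"ay":0,"az":-8,"grip":0.0445},
  {"x":0,"y":-0.001,"z":0,"ax":0,"ay":0,"az":-8,"grip":0.0475},
  {"x":0,"y":-0.001,"z":0,"ax":0,"ay":0,"az":-8,"grip":0.0475},
  {"x":0,"y":-0.001,"z":0,"ax":0,"ay":0,"az":-8,"grip":0.0475},
], grip_force=20)

```text
clock: 6.1
ee_pos: [0.527, -0.0451, 0.2046]
eef_rot: [3.141, -0.0, 0.91]
ft_force: [-1.0, 3.9, 4.8]
gripper_width: 0.553
grip_force: 4.0
```

```bash
python3 st.py
```

```text
6.1 [ 0.527  -0.0451  0.2046] yaw 0.9097 F [-1.   3.9  4.8] M [ 0.628  0.149 -0.034] w 47.26 g 3.9590679109096527
```

Call:
carry_out([
  {"x":0,"y":0,"z":0,"ax":0,"ay":0,"az":-1.5,"grip":0.0475},
  {"x":0,"y":0,"z":0,"ax":0,"ay":0,"az":-3,"grip":0.0475},
  {"x":0,"y":0,"z":0,"ax":0,"ay":0,"az":-4,"grip":0.0475},
  {"x":0,"y":0,"z":0,"ax":0,"ay":0,"az":-4,"grip":0.0475},
], grip_force=20)

```text
clock: 6.5
ee_pos: [0.527, -0.0452, 0.2044]
eef_rot: [3.141, -0.0, 0.981]
ft_force: [-0.2, 4.2, 4.8]
gripper_width: 0.557
grip_force: 6.9
```

```bash
python3 st.py
```

```text
6.5 [ 0.527  -0.0452  0.2044] yaw 0.9811 F [-0.2  4.2  4.8] M [ 0.615  0.12  -0.02 ] w 47.57 g 6.871686056256294
```

Call:
carry_out([
  {"x":0,"y":0,"z":0,"ax":0,"ay":0,"az":-1.5,"grip":0.048},
  {"x":0,"y":0,"z":0,"ax":0,"ay":0,"az":-3,"grip":0.048},
  {"x":0,"y":0,"z":0,"ax":0,"ay":0,"az":-3,"grip":0.048},
  {"x":0,"y":0,"z":0,"ax":0,"ay":0,"az":-3,"grip":0.0495},
  {"x":0,"y":0,"z":0,"ax":0,"ay":0,"az":-3,"grip":0.0495},
], grip_force=20)

```text
clock: 7.0
ee_pos: [0.5269, -0.0452, 0.2041]
eef_rot: [-3.141, 0.0, 1.032]
ft_force: [-0.0, 2.4, 2.2]
gripper_width: 0.582
grip_force: 6.5
```

```bash
python3 st.py
```

```text
7.0 [ 0.5269 -0.0452  0.2041] yaw 1.032 F [-0.   2.4  2.2] M [ 0.49  -0.083  0.07 ] w 49.7 g 6.505708023905754
```

Tabs have followed the fingers out past the wall position (47 mm) to 49.7 mm, still pushing at 6.5 N, so they are in the slots. I'll let them out fully and test the lock with a small twist.

Call:
carry_out([
  {"x":0,"y":0,"z":0,"ax":0,"ay":0,"az":0,"grip":0.0515},
  {"x":0,"y":0,"z":0,"ax":0,"ay":0,"az":0,"grip":0.053},
  {"x":0,"y":0,"z":0,"ax":0,"ay":0,"az":0,"grip":0.053},
  {"x":0,"y":0,"z":0,"ax":0,"ay":0,"az":0,"grip":0.053},
], grip_force=20)

```text
clock: 7.4
ee_pos: [0.5266, -0.0451, 0.2036]
eef_rot: [-3.14, 0.0, 1.032]
ft_force: [1.2, 4.0, -5.8]
gripper_width: 0.62
grip_force: 4.4
```

```bash
python3 st.py
```

```text
7.4 [ 0.5266 -0.0451  0.2036] yaw 1.032 F [ 1.2  4.  -5.8] M [ 0.508 -0.345 -0.068] w 52.93 g 4.383002892136574
```

Call:
carry_out([
  {"x":0,"y":0,"z":0,"ax":0,"ay":0,"az":-2,"grip":0.053},
  {"x":0,"y":0,"z":0,"ax":0,"ay":0,"az":-4,"grip":0.053},
  {"x":0,"y":0,"z":0,"ax":0,"ay":0,"az":-4,"grip":0.053},
], grip_force=20)

```text
clock: 7.7
ee_pos: [0.5264, -0.0454, 0.2039]
eef_rot: [-3.14, 0.001, 1.102]
ft_force: [0.2, 1.9, -4.7]
gripper_width: 0.619
grip_force: 6.8
```

```bash
python3 st.py
```

```text
7.7 [ 0.5264 -0.0454  0.2039] yaw 1.1016 F [ 0.2  1.9 -4.7] M [ 0.334 -0.005 -0.249] w 52.87 g 6.796453806937279
```

Call:
carry_out([
  {"x":0,"y":0,"z":0,"ax":0,"ay":0,"az":4,"grip":0.053},
  {"x":0,"y":0,"z":0,"ax":0,"ay":0,"az":4,"grip":0.057},
  {"x":0,"y":0,"z":0,"ax":0,"ay":0,"az":4,"grip":0.065},
  {"x":0,"y":0,"z":0,"ax":0,"ay":0,"az":4,"grip":0.085},
  {"x":0,"y":0,"z":0,"ax":0,"ay":0,"az":4,"grip":0.085},
  {"x":0,"y":0,"z":-0.02,"ax":0,"ay":0,"az":4,"grip":0.085},
  {"x":0,"y":0,"z":-0.05,"ax":0,"ay":0,"az":4,"grip":0.085},
  {"x":0,"y":0,"z":-0.09,"ax":0,"ay":0,"az":4,"grip":0.085},
  {"x":0,"y":0,"z":-0.09,"ax":0,"ay":0,"az":4,"grip":0.085},
], grip_force=20)

```text
clock: 8.6
ee_pos: [0.5292, -0.0457, 0.2999]
eef_rot: [3.131, -0.003, 1.033]
ft_force: [0.8, 0.3, 0.8]
gripper_width: 0.994
grip_force: 0.0
```

```bash
python3 st.py; python3 - <<'E'
from h import *
from rig import robot,capture
import pickle
s=robot.get_state()
c=capture("wrist");pickle.dump((s,c),open("w4.pkl","wb"))
q=proj(c,[[.528,-.0475,.215]],s)[0];x,y=int(q[0]-100),int(q[1]-80);print(q,x,y)
cv2.imwrite("pics/w4.png",cv2.resize(c["frame"][y:y+150,x:x+200,::-1],None,fx=4,fy=4,interpolation=cv2.INTER_CUBIC))
E
```

```text
8.6 [ 0.5292 -0.0457  0.2999] yaw 1.0325 F [0.8 0.3 0.8] M [-0.036 -0.011 -0.017] w 84.9 g 0.0
[276.13317556 218.77903671] 176 138
```

View pics/w4.png

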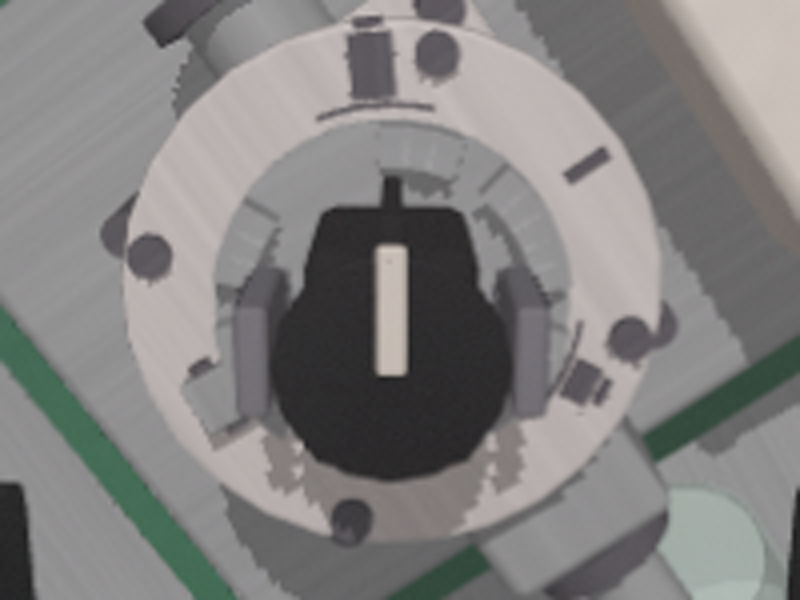

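The pointer rib at (391,310) points near the tall-jar mark at (370,65). The tabs span x = 234 to 548, about 53.5 mm, so both are fully out. Handing in.

```bash
python3 -c "
from rig import robot
print(robot.finish_job())"
```

```text
the job is handed in; nothing more can be done
None
```

The jar under the nozzle is the tall one; the knob is set to the tall-jar slot at about 0.96 rad with both tabs sprung fully out, it resisted a twist test, and the job was handed in at about 9 s (no verdict was returned).

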